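Lift the hot block out of the dry bath with its screw-in lifter

ROBOT

A 6-joint arm with a two-finger parallel gripper is mounted at the origin on the work surface. World frame = base frame: x ahead of the robot, y to its left, z up, the work surface at z = 0. Lengths are in m, angles in rad, forces in N, time in s.
With the tool pointing down it reaches from about 0.275 to 0.875 m from the base axis. Payload 12.5 kg.
Tool frame: the origin (TCP) lies on the centre line of the jaws, within the pads' length; the fingertips stand 17 mm ahead of it and the grasp point (between the pads) lies 2 mm behind it; z points along the fingers, y is the line along which they close (so a half turn about z gives the same grasp; the last joint's range is limited). The gripper opens to 85 mm and grips with 20 to 120 N. Pads are 22 mm wide; open, the fingers measure 114 mm over their backs; the gripper's body (76 mm by 85 mm) begins 54 mm behind the grasp point. The pads swing forward as they close: fully open they stand 13 mm farther back than shut.
Start: joints at [1.092, 0.351, 1.652, -0, 1.139, -0.085], TCP at [0.211, 0.508, 0.248] pointing down, gripper open.
Joint ranges: [-2.75, 2.75], [-0.79, 2.1], [0.01, 2.65], [-1.57, 4.71], [0.07, 3.14], [-2.87, 2.87]. Speed limits (rad/s): [2.22, 2.22, 2.79, 3.14, 3.14, 3.14].

INTERFACE

Orientations are given as a unit quaternion [x, y, z, w].
In Python, from plant import arm, optics, job, spotter gives the robot as it stands.
- The arm moves only by the tool arm_command, never from a script. Its argument "motion" is text: rows parted by semicolons, each of 7 numbers parted by spaces: the shift along the tool's x, y, z in mm, then the turn, a rotation vector about the tool's x, y, z in rad, then the finger opening in mm, from 0 to 85.4. A call has 1 to 10 rows; each row shifts and turns the commanded pose from where the row before left it, along the tool's axes as they then stand; what a row does not reach is not made up. A row lasts 1/12 s, in which the tool goes at most 41.7 mm and 7.16 degrees, less where a joint would pass 70% of its speed; a pose out of reach is approached as far as the arm can. A call with a gripper value outside its range is refused whole. The fingers move at their own pace and stop on an object; the grip force is fixed at half the most. Time passes only in rows, so rows that do not move let the fingers close. It gives the time, the measured TCP pose, the force, the opening and the grip force at its end, in the units of the state.
- arm.get_state(): the state, without advancing time (a new reading comes with each control period).
- optics.read_camera(name): name is "scene" or "side" or "wrist"; returns the picture (400x640x3 uint8, blue, green, red); there is no depth.
- optics.get_calibration(name): a dict with "intrinsics" (3x3 intrinsics, pixels), "world_to_cam" (4x4, takes a point from world to camera coordinates). Camera axes: x right, y down, z forward; pixel columns grow to the right and rows downward; lengths in m; the calibration is good to about 2 mm. A picture is of the moment at which its call begins: read the wrist's pose just before it. get_calibration takes no time and is no camera call; for the wrist camera it gives the pose at the moment of the call.
- job.job_done(): hands the job in; it is judged then, once.
Trained networks look in the newest picture that a camera, given by its name, has taken for a name from the list of things; names that differ only in an ending like _2 or _b are one class to them, and where a whole thing is asked for, a point or a joint stands for the part that bears it (a point fixed in the world has none). Each returns a list of dicts, best first, with "confidence" (0 to 1); they miss things now and then, are a little off and sometimes report something else, mostly with a low value. They report only what shows in the picture. A call takes as long as a camera call. They do not tell look-alikes from the thing itself.
- spotter.search_frame(camera, target): "extent" ([left, top, width, height] as shares, 0 to 1, of the picture: columns of its width, rows of its height, round what is visible of it).
- spotter.silhouettes(camera, target): "mask" (400x640 bool, what is visible of it) and "extent" ([left, top, width, height] as shares, 0 to 1, of the picture: columns of its width, rows of its height, round what is visible of it).
The state is a dict: "time": time; "qpos": joint angles; "dq": joint speeds; "joint_efforts": joint torques, N m; "ee_pos": TCP position; "tcp_rot": TCP orientation; "wrist_force": force on the tool from outside, world axes, zero at the start; "torque": the same for the moment, N m; "opening": opening from 0.0 (shut) to 1.0 (fully open); "grasp_force": force on a finger pad.
Only numpy, scipy, OpenCV 4.12 (cv2) and the standard library are available. Lean on these libraries where they do the work, as an engineer would, in place of code of your own. Each camera call takes 0.05 s, during which the arm holds its last target. There are 200 camera calls.

TASK

Take the lifter from its stand, put it into the threaded bush of the hot aluminium block in the dry bath, feel for the start of the thread and screw it clockwise until it is snug, then draw the block straight up out of its well and set it down gently, flat in the steel cooling tray, with the lifter left standing in it. Be gentle: never force the thread or jam the block in the well, do not touch the hot block with the fingers, do not let go of it in the air, and leave the other things on the bench where they are.

Things in the scene. Friction and masses are not known exactly. Their poses are not given: they have to be found in the camera images.
- lifter: Lifter, a loose 0.15 kg tool standing upright in its stand. Origin: centre of the underside of its dark round collar (32 mm across, 4 mm thick); z up along its axis. Above the collar a 14 mm stem to z = 20 mm, then the blue grip. Below it a 13 mm spindle to z = -21.3 mm, tapering to a 6 mm tip at z = -28.3 mm.
- lifter_grip (a point): Centre of the lifter's blue grip, a block 40 mm along x, 18 mm along y (pinch it across y), 32 mm high: 20 to 52 mm above the collar's underside. This point is 36 mm above the lifter's origin.
- lifter_pin (a point): Centre of the lifter's thread: a brass cross pin (round on top, flat underneath with square edges) through the spindle along the lifter's x axis, 7 mm thick, 24 mm long, 11.3 mm below the collar's underside. Its two ends are a two-start thread, so half a turn of the lifter makes no difference.
- block: Hot aluminium block, 56 x 56 x 40 mm high, 0.3 to 0.55 kg, sunk in the bath's well, its top 2 mm below the bath's top (fingers cannot grip it). Origin: centre of its underside; z up. Two spring clips in the well press on its sides: it takes about 8 to 15 N, weight included, to draw it out; they let go after 26 mm.
- bush_mouth (a point): Centre of the block's top; axes as the block's. Here, flush but up to 2 mm off centre, sits a brass bush: a 15 mm bore, 34 mm deep, with a 27 x 10 mm slot across it that admits the pin. The slot lies along x but turned by an unknown angle, up to 0.65 rad either way: see or feel it. Off the slot the pin rides on the top, collar about 15 mm up; on it, it sinks till the collar is down.
- bush_thread (a point): 8 mm below the bush's mouth. The pin, through the slot with the collar down, is turned clockwise seen from above: it runs under a right-handed ramp (20 mm a turn) that holds it down, to a firm stop about 1.15 to 1.25 rad past the slot. There the torque rises within 0.2 rad; 0.08 to 0.15 N m more is snug, further turning soon forces the thread.
- bath: White dry-bath heater, fixed, 180 (x) x 160 (y) x 80 mm high, black display on its -x side. Origin: centre of its underside; z up. In its centre is a square well, 59 x 59 mm, 42 mm deep, open at the top, holding the block (1.5 mm of play each side, edges parallel to the bath's).
- stand: Black lifter stand, fixed, 60 x 60 x 40 mm high, with a round hole of 28 mm from which the lifter lifts out straight up (by 30 mm); the lifter's collar rests on its top, at any yaw. Origin: centre of its underside.
- tray: Steel cooling tray, fixed, 110 x 110 x 22 mm high, open at the top, walls and floor 5 mm thick (inside 100 x 100 mm, so the block fits at any yaw). Origin: centre of its underside.
- tube_rack: Bystander: orange tube rack, 70 x 120 x 54 mm high, with colour-capped tubes; origin under its centre.
- spray: Bystander: white plastic bottle, 60 mm across, 150 mm high, blue cap; origin under its centre.
- tip_box: Bystander: yellow pipette-tip box with clear lid, 82 x 117 x 69 mm high; origin under its centre.
- spare_block: Bystander: spare aluminium block without a threaded bush, 56 x 56 x 40 mm, standing on the table; origin under its centre.
- beaker: Bystander: white ceramic cup, 60 mm across, 70 mm high; origin under its centre.
- marker: Bystander: black marker with a red end, 18 x 120 x 12 mm, lying on the table; origin under its centre.
There are look-alikes about, which are no part of the job. What is shaped like the bath but green or yellow is not meant.

How it is judged:
On the way, in this order (a step that is already met when the one before it is completed fails the run):
1. the lifter's collar is down on the block's top while the block is in its well (z of lifter in the frame of block between 0.037 and 0.0425 m and horizontal distance between lifter and block below 0.006 m and angle between the z axis of lifter and the z axis of block, either way round below 0.08 rad and z of block in the frame of bath below 0.042 m), for 0.2 s.
2. the block, hanging on the lifter, is clear above the well, upright (z of block in the frame of bath above 0.082 m and horizontal distance between block and bath below 0.03 m and angle between block's own z axis and vertical below 0.2 rad and contact force between the fingers and lifter above 0.5 N), for 0.1 s.
At the end, for the whole second after the job is handed in: the block stands flat (within 0.06 rad) and at rest on the tray's floor (its underside within 3 mm of it, within 35 mm of the tray's centre), the lifter standing in it, collar down on its top (within about 2.5 mm, 0.08 rad), and nothing is held (z of block in the frame of tray between 0.002 and 0.008 m and horizontal distance between block and tray below 0.035 m and angle between block's own z axis and vertical below 0.06 rad and linear speed of each of block, lifter below 0.02 m/s and z of lifter in the frame of block between 0.037 and 0.0425 m and horizontal distance between lifter and block below 0.006 m and angle between the z axis of lifter and the z axis of block, either way round below 0.08 rad); the robot touches nothing.
It fails at once if the lifter presses or wedges in the block with more than 60 N (thread forced) (contact force between lifter and block above 60 N).
It fails at once if the block is jammed in the bath with more than 45 N or set on the tray with more than 45 N (contact force between block and bath above 45 N or contact force between block and tray above 45 N).
It fails at once if the fingers touch the hot block (contact force between the fingers and block above 0.5 N).
It fails at once if the block is let go of in the air (contact force between the fingers and lifter below 0.1 N and distance of block from where it was at the start of the episode above 0.06 m and z of block in the frame of tray above 0.012 m).
It fails at once if a bystander is moved by more than 30 mm (distance of any of tube_rack, spray, tip_box, spare_block, beaker, marker from where it was at the start of the episode above 0.03 m).
It also fails if it takes over 72 s, if anything falls off the work surface, if the arm or the gripper's body presses on something with over 40 N, if the wrist force passes 120 N, or if a joint passes its speed limit or range.

## Working session

There is one attempt and no reset: what is moved stays moved. The work goes in short steps, Python scripts to look and compute and a tool call to move; the robot and the scene stay as the last step left them, time stands still between calls to the robot, and variables do not carry over. Pictures are saved under pics/ and viewed, at most 13 in all, crops included, and the job is handed in when it is done.

Besides the shell and the picture viewer there is one more tool, called after ">>>" in YAML: its name, and indented under it one key for each argument. arm_command: Moves the arm, as the interface text tells. Its arguments: {"type":"object","properties":{"motion":{"type":"string"}},"required":["motion"]}

```bash
mkdir -p pics; cat > h.py <<'E'
import numpy as np, cv2
from scipy.spatial.transform import Rotation as R
from plant import arm, optics, job, spotter
def cal(n):
    c=optics.get_calibration(n); return np.array(c["intrinsics"]),np.array(c["world_to_cam"])
def ray(n,u,v,z,c=None):
    K,T=c or cal(n); d=T[:3,:3].T@np.linalg.solve(K,[u,v,1]); o=-T[:3,:3].T@T[:3,3]
    return o+d*(z-o[2])/d[2]
def proj(n,p,c=None):
    K,T=c or cal(n); q=K@(T[:3,:3]@np.array(p)+T[:3,3]); return q[:2]/q[2]
def mv(p,yaw=None):
    "tool-frame shift in mm to world p, present pose"
    s=arm.get_state(); r=R.from_quat(s["tcp_rot"]); return r.inv().apply(np.array(p)-s["ee_pos"])*1000
E
python3 - <<'E'
from h import *
a=optics.read_camera("scene");b=optics.read_camera("side")
cv2.imwrite("pics/scene.png",a);cv2.imwrite("pics/side.png",b)
for t in ["bath","lifter","stand","tray","block"]:
    for c in ["scene","side"]:
        for d in spotter.search_frame(c,t)[:3]:
            e=np.array(d["extent"])*[640,400,640,400]; print(t,c,round(d["confidence"],2),e.round())
s=arm.get_state();print(s)
for c in ["scene","side","wrist"]: print(c,cal(c))
E
```

```text
bath scene 0.83 [408. 120.  68.  73.]
bath scene 0.6 [291. 176.  68.  74.]
bath scene 0.56 [233.  82.  70.  63.]
bath side 0.98 [155. 141.  78.  69.]
bath side 0.81 [282. 163.  92.  81.]
bath side 0.72 [213. 276. 115. 124.]
lifter scene 0.61 [226. 141.  14.  14.]
stand scene 0.87 [222. 150.  25.  21.]
stand side 0.66 [342. 307.  42.  29.]
tray scene 0.77 [388. 214.  44.  40.]
tray side 0.56 [261. 145.  46.  36.]
block scene 0.72 [314. 195.  24.  19.]
block side 0.51 [319. 181.  26.  17.]
{'time': 0.6, 'qpos': array([ 1.09240402e+00,  3.50706449e-01,  1.65183184e+00, -9.52242357e-06,
        1.13910071e+00, -8.45999370e-02]), 'dq': array([ 0.00022267, -0.00109222, -0.00075221, -0.0006747 , -0.00054634,
        0.00048367]), 'joint_efforts': array([-8.83690177e-05, -5.05871844e+01, -2.91561073e+01, -1.45580671e-04,
        8.47925930e-04, -9.12694475e-06]), 'ee_pos': array([0.2109961 , 0.50788623, 0.2482739 ]), 'tcp_rot': array([ 1.95624477e-01,  9.80678879e-01, -2.34644371e-05, -2.28378816e-06]), 'wrist_force': array([ 0.85481592, -0.44748652, -0.25540261]), 'torque': array([-0.024852
[... 701 characters left out ...]
.43767862],
       [-0.31206688, -0.61019311, -0.72820233,  0.20286919],
       [ 0.35956518,  0.63360977, -0.68501937,  0.87222667],
       [ 0.        ,  0.        ,  0.        ,  1.        ]]))
wrist (array([[335.30147478,   0.        , 313.58482623],
       [  0.        , 335.30147478, 199.73523156],
       [  0.        ,   0.        ,   1.        ]]), array([[ 3.83843854e-01,  9.23397776e-01,  6.64699788e-04,
        -5.50975856e-01],
       [ 8.90335362e-01, -3.70290967e-01,  2.64929316e-01,
        -3.42898078e-02],
       [ 2.44881274e-01, -1.01099684e-01, -9.64267606e-01,
         3.79089011e-01],
       [ 0.00000000e+00,  0.00000000e+00,  0.00000000e+00,
         1.00000000e+00]]))
```

View pics/scene.png

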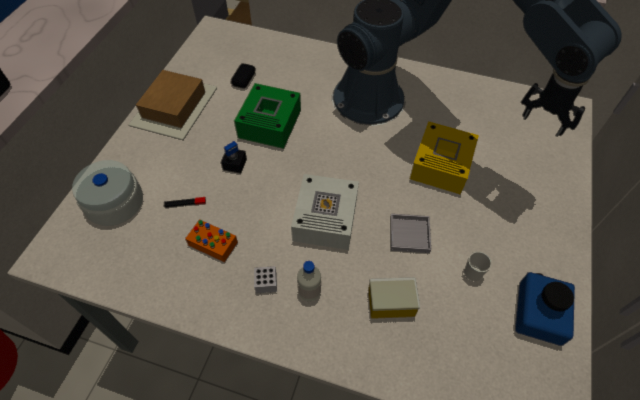

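View pics/side.png

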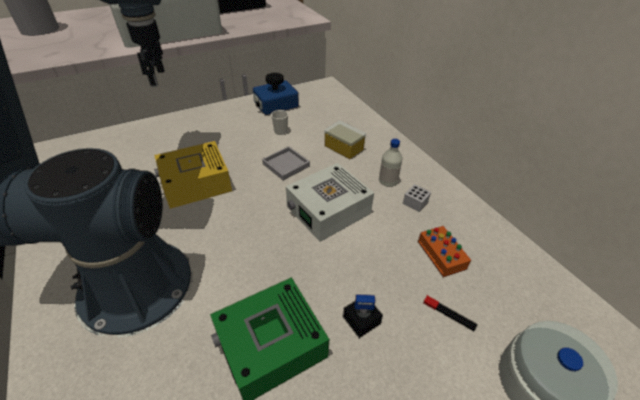

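The white bath is at scene (326,212), with the block and brass bush at (326,203). Bath look-alikes are the green one at (268,115) and the yellow one at (445,158). The lifter stands in the black stand at (232,155). Other blue tops are the lid knob (100,180) and the bottle cap (308,268). The tray is at (410,233), and the spare block at (265,280) has no bush. I choose the white bath and the lifter in the black stand, and will check them in a close crop.

```bash
python3 - <<'E'
from h import *
a=cv2.imread("pics/scene.png");b=cv2.imread("pics/side.png")
f=lambda im,x,y,w,h:cv2.resize(im[y:y+h,x:x+w],(400,300),interpolation=cv2.INTER_CUBIC)
cv2.imwrite("pics/c1.png",np.vstack([np.hstack([f(a,208,132,60,45),f(a,286,170,80,60)]),np.hstack([f(b,326,285,72,54),f(b,282,155,96,72)])]))
# coarse
print("lifter grip z.08",ray("scene",232.5,148,.08),ray("side",365,302,.08))
print("stand ctr",ray("scene",233,158,.04))
print("block top",ray("scene",326,203.5,.078),ray("side",331,189,.078))
print("tray",ray("scene",410,234,.015),ray("side",286,162,.015))
for n,u,v in [("yel",445,150),("green",268,105)]: print(n,ray("scene",u,v,.08))
print("rack",ray("scene",212,238,.05),"spray",ray("scene",309,268,.15),"marker",ray("scene",185,202,.01),"spare",ray("scene",265,275,.04),"tip",ray("scene",393,295,.069),"beaker",ray("scene",479,260,.07))
for n in ["scene","side"]:
  for t in ["lifter","block","tray","stand"]:
    for d in spotter.silhouettes(n,t)[:2]:
      m=d["mask"].astype(np.uint8);r=cv2.minAreaRect(cv2.findNonZero(m));print(n,t,round(d["confidence"],2),[np.round(x,1) for x in r],m.sum())
E
```

```text
lifter grip z.08 [ 0.42041063 -0.31507153  0.08      ] [ 0.4178693 -0.324949   0.08     ]
stand ctr [ 0.42704879 -0.31697993  0.04      ]
block top [0.52155578 0.00970333 0.078     ] [0.52614158 0.00919816 0.078     ]
tray [0.50566025 0.25279799 0.015     ] [0.49741901 0.24796097 0.015     ]
yel [0.2283162  0.29006701 0.08      ]
green [ 0.22015713 -0.28086792  0.08      ]
rack [ 0.70559468 -0.25301533  0.05      ] spray [0.75426158 0.04065163 0.15      ] marker [ 0.6018717  -0.39670968  0.01      ] spare [ 0.75837892 -0.07999825  0.04      ] tip [0.72253486 0.24717369 0.069     ] beaker [0.5601532  0.43689826 0.07      ]
scene lifter 0.72 [array([230.5, 150.5]), array([19., 13.]), np.float64(90.0)] 205
scene lifter 0.52 [array([184.4, 202.2]), array([ 7. , 41.4]), np.float64(83.7)] 277
scene block 0.74 [array([325.7, 203.6]), array([21.1, 17. ]), np.float64(7.6)] 350
scene block 0.49 [array([393.8, 297.4]), array([39.7, 50. ]), np.float64(88.0)] 1889
scene tray 0.7 [array([410., 233.]), array([38., 40.]), np.float64(90.0)] 1464
scene tray 0.33 [array([264.5, 279.5]), array([27., 23.]), np.float64(90.0)] 588
scene stand 0.57 [array([233.1, 160.2]), array([23.6, 22.3]), np.float64(6.3)] 365
side lifter 0.57 [array([364., 305.]), array([24., 20.]), np.float64(90.0)] 400
side block 0.56 [array([329.5, 189.5]), array([21.2, 17. ]), np.float64(45.0)] 295
side tray 0.67 [array([285.7, 161.8]), array([30.3, 42.3]), np.float64(60.3)] 1009
side tray 0.61 [array([361.9, 314.7]), array([35.5, 34.2]), np.float64(54.5)] 782
side stand 0.81 [array([361.9, 314.8]), array([35.6, 33.2]), np.float64(53.1)] 745
```

View pics/c1.png

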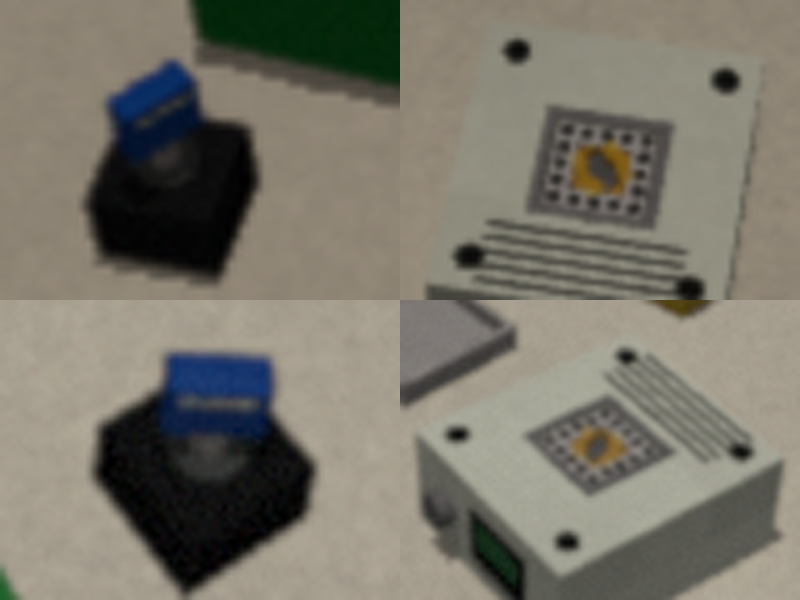

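The close crop confirms it. The blue-gripped lifter stands in the black stand, and the white bath holds the block with its brass bush, whose slot is visibly turned. First I fly over the bath for a near look with the wrist camera.

>>> arm_command:
  motion: "-30 -21 0 0 0 0 85;-30 -21 0 0 0 0 85;-30 -21 0 0 0 0 85;-30 -21 0 0 0 0 85;-30 -21 0 0 0 0 85;-30 -21 0 0 0 0 85;-30 -21 0 0 0 0 85;-30 -21 0 0 0 0 85"

```text
time: 1.67
ee_pos: [0.3688, 0.2591, 0.2485]
tcp_rot: [0.196, 0.981, 0.0, 0.0]
wrist_force: [0.6, -0.2, 0.2]
opening: 0.998
grasp_force: 0.0
```

>>> arm_command:
  motion: "-30 -21 0 0 0 0 85;-30 -21 0 0 0 0 85;-30 -21 0 0 0 0 85;-30 -21 0 0 0 0 85;-30 -21 0 0 0 0 85;-30 -21 0 0 0 0 85;-30 -21 0 0 0 0 85;-30 -21 0 0 0 0 85;0 0 0 0 0 0 85;0 0 0 0 0 0 85"

```text
time: 2.5
ee_pos: [0.5258, 0.0121, 0.248]
tcp_rot: [0.197, 0.98, -0.0, -0.0]
wrist_force: [-0.4, 1.5, -0.4]
opening: 0.998
grasp_force: 0.0
```

```bash
python3 - <<'E'
from h import *
c=cal("wrist");a=optics.read_camera("wrist");cv2.imwrite("pics/w1.png",a);np.savez("w1.npz",K=c[0],T=c[1])
s=arm.get_state();print(s["time"],s["ee_pos"],s["tcp_rot"],s["qpos"],s["wrist_force"])
print(proj("wrist",[.523,.01,.078],c))
E
```

```text
2.55 [0.52518792 0.01319551 0.24801933] [ 1.96249107e-01  9.80554007e-01  5.17535518e-05 -3.52589716e-04] [-6.36009547e-02  3.06666687e-01  1.71484614e+00  2.18498004e-04
  1.12076488e+00 -1.23943003e+00] [-0.06183352 -0.4333608  -0.59655465]
[309.20381706 182.77416931]
```

View pics/w1.png

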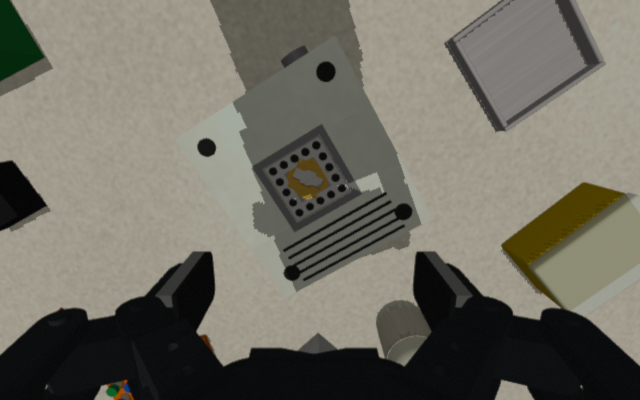

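The wrist view shows the white bath with the block centred near (306,178), the bush near (308,178) and the slot tilted across it. The tray is at the upper right (525,60), and the clip lines at the bottom are only vents. Next I'll measure the slot and the block.

```bash
python3 - <<'E'
from h import *
a=cv2.imread("pics/w1.png");z=np.load("w1.npz");c=(z["K"],z["T"])
# rectify top plane z=.078, 0.2mm/px, x right(world y flipped?) : cols=+x world, rows=-y world
x0,y0,s=.47,.065,.0002
W=np.array([[0,0],[500,0],[500,500],[0,500]],float)
src=np.array([proj("wrist",[x0+u*s,y0-v*s,.078],c) for u,v in W],np.float32)
H=cv2.getPerspectiveTransform(src,W.astype(np.float32))
r=cv2.warpPerspective(a,H,(500,500),flags=cv2.INTER_CUBIC)
hsv=cv2.cvtColor(r,cv2.COLOR_BGR2HSV)
br=((hsv[...,0]>10)&(hsv[...,0]<28)&(hsv[...,1]>110)).astype(np.uint8)
n,l,st,ce=cv2.connectedComponentsWithStats(br);k=1+np.argmax(st[1:,4]);br=(l==k).astype(np.uint8)
pts=cv2.findNonZero(br);rc=cv2.minAreaRect(pts);hull=np.zeros_like(br);cv2.fillConvexPoly(hull,cv2.convexHull(pts),1)
hole=hull&(1-br);hole=cv2.morphologyEx(hole,cv2.MORPH_OPEN,np.ones((9,9)))
n,l,st,ce=cv2.connectedComponentsWithStats(hole);k=1+np.argmax(st[1:,4]);q=cv2.findNonZero((l==k).astype(np.uint8))
hr=cv2.minAreaRect(q);m=cv2.moments((l==k).astype(np.uint8),True)
w=lambda p:(x0+p[0]*s,y0-p[1]*s)
print("bush",w(rc[0]),np.array(rc[1])*s,rc[2]);print("slot",w(hr[0]),np.array(hr[1])*s,hr[2],"cent",w((m['m10']/m['m00'],m['m01']/m['m00'])),"pca yaw(world)",-.5*np.arctan2(2*m['mu11'],m['mu20']-m['mu02']))
cv2.drawContours(r,[cv2.boxPoints(hr).astype(int)],0,(0,0,255),1);cv2.imwrite("pics/r1.png",r)
E
```

```text
bush (0.51889892578125, 0.010252056884765624) [0.0353781  0.03535947] 62.241458892822266
slot (0.518, 0.010499993896484372) [0.01428356 0.02701148] 45.0 cent (0.5180400270635994, 0.010510500676589984) pca yaw(world) 0.7766337119198992
```

View pics/r1.png

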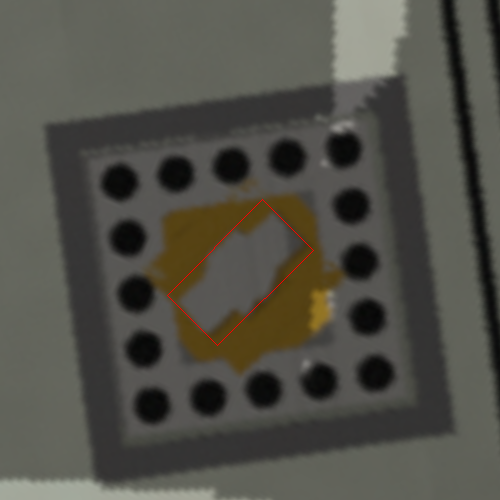

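The slot's long axis is at about 0.75 rad world yaw, centred near (0.518,0.011). The block's yaw is about 0.14. Now to the lifter.

>>> arm_command:
  motion: "-3 -35 0 0 0 0 85;-3 -35 0 0 0 0 85;-3 -35 0 0 0 0 85;-3 -35 0 0 0 0 85;-3 -35 0 0 0 0 85;-3 -35 0 0 0 0 85;-3 -35 0 0 0 0 85;-3 -35 0 0 0 0 85;-3 -35 0 0 0 0 85;-3 -33 0 0 0 0 85"

```text
time: 3.38
ee_pos: [0.419, -0.3198, 0.2486]
tcp_rot: [0.195, 0.981, 0.0, 0.0]
wrist_force: [0.2, 0.7, 0.6]
opening: 0.994
grasp_force: 0.0
```

>>> arm_command:
  motion: "0 0 0 0 0 0 85;0 0 0 0 0 0 85"

```text
time: 3.55
ee_pos: [0.4193, -0.3193, 0.2482]
tcp_rot: [0.196, 0.981, 0.0, -0.0]
wrist_force: [0.0, 0.6, -0.3]
opening: 0.995
grasp_force: 0.0
```

```bash
python3 - <<'E'
from h import *
c=cal("wrist");a=optics.read_camera("wrist");cv2.imwrite("pics/w2.png",a);np.savez("w2.npz",K=c[0],T=c[1])
s=arm.get_state();print(s["time"],s["ee_pos"],s["tcp_rot"],s["wrist_force"])
hsv=cv2.cvtColor(a,cv2.COLOR_BGR2HSV)
m=((hsv[...,0]>100)&(hsv[...,0]<130)&(hsv[...,1]>130)).astype(np.uint8)
n,l,st,ce=cv2.connectedComponentsWithStats(m);print(st[1:][st[1:,4]>30],ce[1:][st[1:,4]>30])
x0,y0,sc=.37,-.27,.0002
W=np.array([[0,0],[500,0],[500,500],[0,500]],float)
out=[]
for z in (.092,.04):
    src=np.array([proj("wrist",[x0+u*sc,y0-v*sc,z],c) for u,v in W],np.float32)
    H=cv2.getPerspectiveTransform(src,W.astype(np.float32));out.append(cv2.warpPerspective(a,H,(500,500)))
cv2.imwrite("pics/r2.png",cv2.resize(np.hstack(out),(800,400)))
E
```

```text
3.6 [ 0.41960371 -0.31841514  0.2482373 ] [ 1.95552084e-01  9.80693270e-01  2.68966190e-04 -1.42240922e-04] [0.17180797 1.30665514 0.43631547]
[[ 297  159   27   51 1013]] [[310.4284304  184.30207305]]
```

View pics/r2.png

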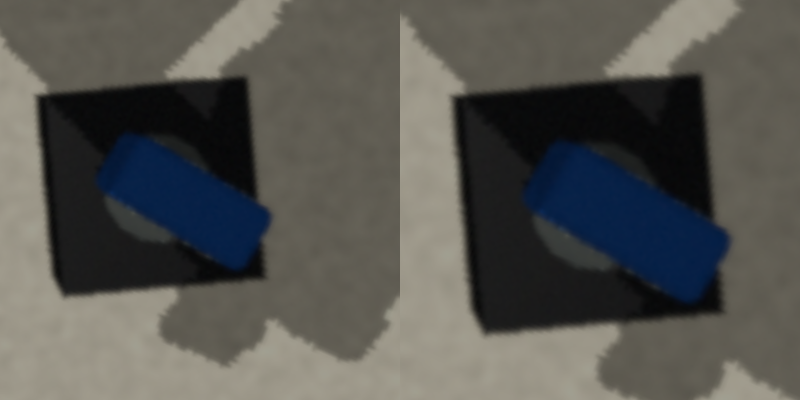

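The grip lies at world yaw of about -0.56, its centre near (0.419,-0.321), next to where the gripper is now. I turn by 0.166, come down and pinch.

>>> arm_command:
  motion: "0 -1.5 20 0 0 0.083 85;0 -1 20 0 0 0.083 85;0 0 30 0 0 0 85;0 0 30 0 0 0 85;0 0 25 0 0 0 85;0 0 20 0 0 0 85;0 0 15 0 0 0 85;0 0 10 0 0 0 85;0 0 0 0 0 0 60;0 0 0 0 0 0 40"

```text
time: 4.43
ee_pos: [0.419, -0.3209, 0.0786]
tcp_rot: [0.276, 0.961, 0.0, -0.0]
wrist_force: [-0.4, 0.1, -0.4]
opening: 0.749
grasp_force: 0.0
```

>>> arm_command:
  motion: "0 0 0 0 0 0 30;0 0 0 0 0 0 25;0 0 0 0 0 0 20;0 0 0 0 0 0 10;0 0 0 0 0 0 10;0 0 0 0 0 0 10;0 0 0 0 0 0 10;0 0 0 0 0 0 10"

```text
time: 5.1
ee_pos: [0.4188, -0.3219, 0.0791]
tcp_rot: [0.276, 0.961, -0.0, 0.001]
wrist_force: [-0.5, 1.9, 5.6]
opening: 0.2
grasp_force: 58.5
```

```bash
python3 - <<'E'
from h import *
s=arm.get_state();print(s)
a=optics.read_camera("wrist");cv2.imwrite("pics/w3.png",a)
E
```

```text
{'time': 5.1, 'qpos': array([-7.43573079e-01,  5.51733382e-01,  1.83459573e+00,  2.91040974e-04,
        7.54049188e-01, -1.75454675e+00]), 'dq': array([-0.00073868, -0.00048828,  0.00061162,  0.00254126,  0.00026693,
        0.00040915]), 'joint_efforts': array([-5.46916444e-01, -5.05671358e+01, -1.99226940e+01, -2.26676306e-01,
       -3.66782248e-01, -1.75644440e-02]), 'ee_pos': array([ 0.41881954, -0.3219311 ,  0.079136  ]), 'tcp_rot': array([ 2.76372264e-01,  9.61050463e-01, -1.82382131e-04,  5.87652234e-04]), 'wrist_force': array([-0.4757829 ,  1.89572333,  5.63775758]), 'torque': array([0.34624156, 0.03828545, 0.0364207 ]), 'grasp_force': 58.51194083690643, 'opening': 0.19992385060689494}
```

>>> arm_command:
  motion: "0 0 -10 0 0 0 10;0 0 -25 0 0 0 10;0 0 -35 0 0 0 10;0 0 -26 0 0 0 10"

```text
time: 5.48
ee_pos: [0.4185, -0.3218, 0.1769]
tcp_rot: [0.276, 0.961, -0.0, 0.0]
wrist_force: [0.9, -0.6, -0.3]
opening: 0.197
grasp_force: 59.0
```

>>> arm_command:
  motion: "9 33 0 0 0 0 10;9 33 0 0 0 0 10;9 33 0 0 0 0 10;9 33 0 0 0 0 10;9 33 0 0 0 0 10;9 33 0 0 0 0 10;9 33 0 0 0 0 10;9 33 0 0 0 0 10;9 33 0 0 0 0 10;9 33 0 0 0 0 10"

```text
time: 6.32
ee_pos: [0.5176, 0.0074, 0.1751]
tcp_rot: [0.276, 0.961, 0.0, 0.0]
wrist_force: [0.4, -0.6, -1.4]
opening: 0.195
grasp_force: 59.1
```

>>> arm_command:
  motion: "0 0 0 0 0 -0.12 10;0 0 0 0 0 -0.12 10;0 0 0 0 0 -0.12 10;0 0 0 0 0 -0.12 10;0 0 0 0 0 -0.12 10;0 0 0 0 0 -0.12 10;0 0 0 0 0 -0.12 10;0 0 0 0 0 -0.12 10;0 0 0 0 0 -0.12 10;0 0 0 0 0 -0.12 10"

```text
time: 7.15
ee_pos: [0.5174, 0.0056, 0.175]
tcp_rot: [-0.317, 0.948, -0.0, 0.0]
wrist_force: [-0.1, -1.4, -2.0]
opening: 0.204
grasp_force: 59.1
```

>>> arm_command:
  motion: "0 0 0 0 0 -0.1 10;0 0 0 0 0 0 10;0 0 0 0 0 0 10"

```text
time: 7.4
ee_pos: [0.5174, 0.0057, 0.1748]
tcp_rot: [-0.36, 0.933, -0.0, 0.0]
wrist_force: [0.5, 0.1, -1.7]
opening: 0.197
grasp_force: 59.1
```

```bash
python3 - <<'E'
from h import *
c=cal("wrist");a=optics.read_camera("wrist");s=arm.get_state();b=optics.read_camera("side");e=optics.read_camera("scene")
cv2.imwrite("pics/w4.png",a);cv2.imwrite("pics/sd4.png",b);cv2.imwrite("pics/sc4.png",e);np.savez("w4.npz",K=c[0],T=c[1])
r=R.from_quat(s["tcp_rot"]);print(s["time"],s["ee_pos"],r.as_matrix().round(3),s["qpos"].round(3),s["wrist_force"],s["torque"])
t=s["ee_pos"]-[0,0,.067];print(t,[proj(n,t) for n in ("scene","side","wrist")])
f=lambda im,n,p,w:cv2.resize(im[int(p[1]-w*.375):int(p[1]+w*.375),int(p[0]-w/2):int(p[0]+w/2)],(400,300),interpolation=cv2.INTER_CUBIC)
P=[proj(n,[.52,.01,.09]) for n in ("scene","side","wrist")]
print(P)
x=np.hstack([f(b,0,P[1],100),f(a,0,P[2],200)]);y=np.hstack([f(e,0,P[0],80),np.zeros((300,400,3),np.uint8)])
cv2.imwrite("pics/c4.png",np.vstack([x,y]))
E
```

```text
7.45 [0.51743402 0.00567072 0.17469868] [[-0.741 -0.672  0.   ]
 [-0.672  0.741 -0.   ]
 [-0.    -0.    -1.   ]] [-0.079  0.385  1.807 -0.     0.95  -2.386] [ 0.0694201  -0.45255003 -1.64263865] [-0.03273039 -0.01918638  0.0078412 ]
[0.51743402 0.00567072 0.10769868] [array([325.19762157, 195.84177503]), array([329.19583727, 182.43417829]), array([312.5301905 , 220.47603572])]
[array([326.33669511, 200.65003521]), array([329.02547852, 186.19165817]), array([314.85650879, 218.68180847])]
```

View pics/c4.png

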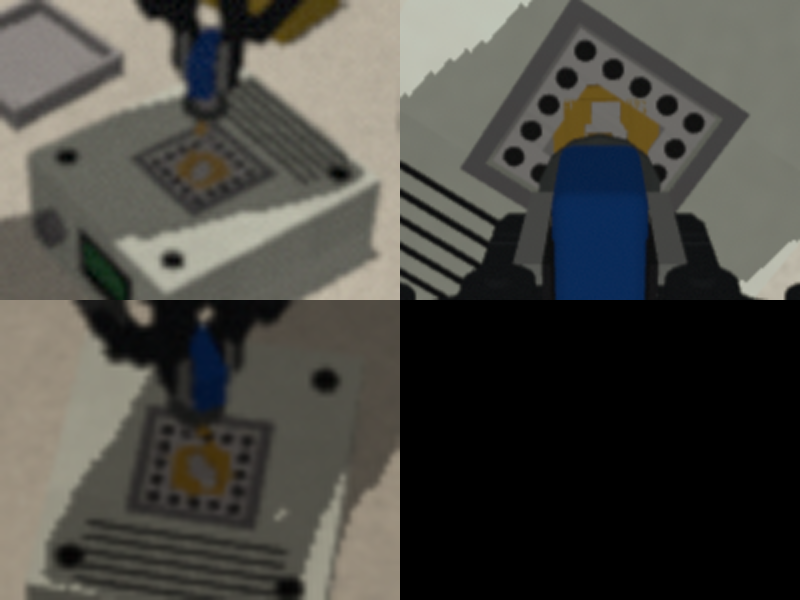

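The lifter hangs upright just above the bush. In the wrist view the slot is nearly parallel to the image's vertical, around column 317. I'll locate the block precisely by its ring of dots in both wrist pictures.

```bash
python3 - <<'E'
from h import *
x0,y0,s=.47,.065,.0002
W=np.array([[0,0],[500,0],[500,500],[0,500]],float);rs=[]
for k in ("1","4"):
    a=cv2.imread(f"pics/w{k}.png");z=np.load(f"w{k}.npz");c=(z["K"],z["T"])
    src=np.array([proj("w",[x0+u*s,y0-v*s,.078],c) for u,v in W],np.float32)
    r=cv2.warpPerspective(a,cv2.getPerspectiveTransform(src,W.astype(np.float32)),(500,500),flags=cv2.INTER_CUBIC)
    g=cv2.cvtColor(r,cv2.COLOR_BGR2GRAY);m=(g<35).astype(np.uint8);n,l,st,ce=cv2.connectedComponentsWithStats(m)
    print(k,[(round(x0+q[0]*s,4),round(y0-q[1]*s,4)) for q,t in zip(ce[1:],st[1:]) if 500<t[4]<1600 and .8<t[2]/t[3]<1.25])
    rs.append(r)
cv2.imwrite("pics/r4.png",cv2.resize(np.hstack([r[60:460,60:460] for r in rs]),(800,400)))
E
```

```text
1 [(np.float64(0.5388), np.float64(0.0351)), (np.float64(0.5274), np.float64(0.0335)), (np.float64(0.5163), np.float64(0.0319)), (np.float64(0.5051), np.float64(0.0303)), (np.float64(0.4939), np.float64(0.0286)), (np.float64(0.5403), np.float64(0.0239)), (np.float64(0.4956), np.float64(0.0174)), (np.float64(0.5419), np.float64(0.0127)), (np.float64(0.4972), np.float64(0.0063)), (np.float64(0.5435), np.float64(0.0016)), (np.float64(0.4988), np.float64(-0.0048)), (np.float64(0.5451), np.float64(-0.0096)), (np.float64(0.534), np.float64(-0.0113)), (np.float64(0.5227), np.float64(-0.0129)), (np.float64(0.5117), np.float64(-0.0144)), (np.float64(0.5004), np.float64(-0.016))]
4 [(np.float64(0.5051), np.float64(0.0307)), (np.float64(0.4939), np.float64(0.0291)), (np.float64(0.4955), np.float64(0.0178)), (np.float64(0.4971), np.float64(0.0067)), (np.float64(0.4987), np.float64(-0.0045)), (np.float64(0.5452), np.float64(-0.0092)), (np.float64(0.5339), np.float64(-0.0109)), (np.float64(0.5228), np.float64(-0.0125)), (np.float64(0.5116), np.float64(-0.0141)), (np.float64(0.5004), np.float64(-0.0157))]
```

View pics/r4.png

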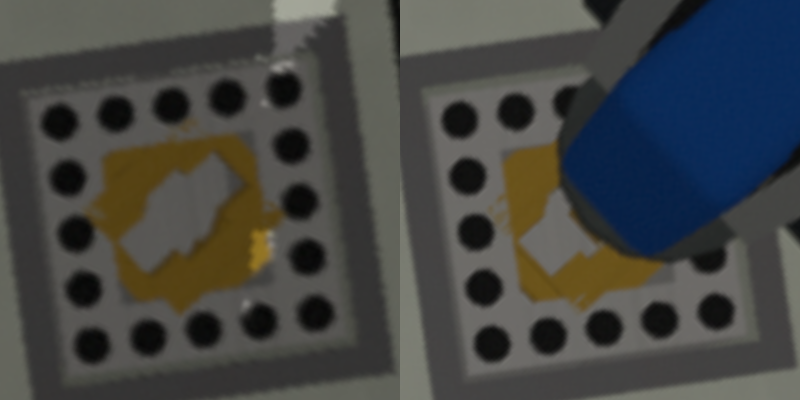

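Both wrist pictures agree to 0.4 mm. The slot centre is about (0.5184,0.0106) at yaw 0.77. I align, then descend.

>>> arm_command:
  motion: "-2 1.5 0 0 0 -0.03 10;-2 1.5 0 0 0 0 10;0 0 8 0 0 0 10;0 0 8 0 0 0 10;0 0 8 0 0 0 10;0 0 6 0 0 0 10;0 0 4 0 0 0 10;0 0 0 0 0 0 10"

```text
time: 8.22
ee_pos: [0.5178, 0.0106, 0.1391]
tcp_rot: [-0.375, 0.927, 0.0, -0.001]
wrist_force: [-0.3, -0.2, -1.2]
opening: 0.197
grasp_force: 59.1
```

>>> arm_command:
  motion: "0 0 2 0 0 0 10;0 0 2 0 0 0 10;0 0 2 0 0 0 10;0 0 0 0 0 0 10;0 0 0 0 0 0 10"

```text
time: 8.63
ee_pos: [0.5183, 0.0106, 0.1343]
tcp_rot: [-0.376, 0.927, -0.0, 0.0]
wrist_force: [0.2, 0.8, -1.4]
opening: 0.203
grasp_force: 59.1
```

```bash
cat > st.py <<'E'
from h import *
s=arm.get_state();m=R.from_quat(s["tcp_rot"]).as_matrix()
print(s["time"],s["ee_pos"].round(4),"yaw",round(np.arctan2(m[1,0],m[0,0]),3),"tilt",m[:2,2].round(4),"F",s["wrist_force"].round(2),"M",s["torque"].round(3),"tau",s["joint_efforts"].round(2),"op",round(s["opening"],3),"z-eff",np.round(s["qpos"],3))
E
python3 st.py
```

```text
8.6333 [0.5183 0.0106 0.1343] yaw -2.371 tilt [0.0001 0.    ] F [ 0.16  0.77 -1.39] M [-0.022  0.011  0.015] tau [-1.000e-02 -5.091e+01 -2.375e+01 -0.000e+00 -2.000e-02  0.000e+00] op 0.203 z-eff [-0.069  0.447  1.833  0.     0.862 -2.41 ]
```

No contact yet. I go on in small steps.

>>> arm_command:
  motion: "0 0 1 0 0 0 10;0 0 1 0 0 0 10;0 0 1 0 0 0 10;0 0 1 0 0 0 10;0 0 0 0 0 0 10;0 0 0 0 0 0 10"

```text
time: 9.13
ee_pos: [0.5183, 0.0106, 0.1303]
tcp_rot: [-0.376, 0.927, 0.0, -0.0]
wrist_force: [0.6, 0.3, -1.4]
opening: 0.202
grasp_force: 59.1
```

>>> arm_command:
  motion: "0 0 1 0 0 0 10;0 0 1 0 0 0 10;0 0 0 0 0 0 10;0 0 0 0 0 0 10"

```text
time: 9.47
ee_pos: [0.5183, 0.0106, 0.1282]
tcp_rot: [-0.376, 0.927, 0.0, -0.0]
wrist_force: [-1.1, 0.1, -0.9]
opening: 0.203
grasp_force: 59.1
```

The pin should already be inside the slot with no force. Continuing.

>>> arm_command:
  motion: "0 0 1.5 0 0 0 10;0 0 1.5 0 0 0 10;0 0 1.5 0 0 0 10;0 0 1.5 0 0 0 10;0 0 1 0 0 0 10;0 0 0 0 0 0 10;0 0 0 0 0 0 10"

```text
time: 10.05
ee_pos: [0.5183, 0.0106, 0.1212]
tcp_rot: [-0.376, 0.927, 0.0, -0.0]
wrist_force: [-0.4, -0.2, -0.5]
opening: 0.201
grasp_force: 59.1
```

>>> arm_command:
  motion: "0 0 1 0 0 0 10;0 0 1 0 0 0 10;0 0 0.7 0 0 0 10;0 0 0 0 0 0 10;0 0 0 0 0 0 10"

```text
time: 10.47
ee_pos: [0.5183, 0.0106, 0.1185]
tcp_rot: [-0.376, 0.927, 0.0, -0.0]
wrist_force: [0.0, 0.0, -1.6]
opening: 0.196
grasp_force: 59.1
```

```bash
python3 st.py
```

```text
10.4667 [0.5183 0.0106 0.1185] yaw -2.371 tilt [-0.0001 -0.    ] F [ 0.    0.01 -1.65] M [ 0.011 -0.01  -0.009] tau [-0.000e+00 -5.162e+01 -2.296e+01 -0.000e+00 -1.000e-02  0.000e+00] op 0.196 z-eff [-0.069  0.472  1.842 -0.     0.827 -2.41 ]
```

>>> arm_command:
  motion: "0 0 0.5 0 0 0 10;0 0 0.5 0 0 0 10;0 0 0 0 0 0 10"

```text
time: 10.72
ee_pos: [0.5183, 0.0106, 0.1175]
tcp_rot: [-0.376, 0.927, 0.0, -0.0]
wrist_force: [0.3, -0.2, -1.3]
opening: 0.201
grasp_force: 59.1
```

>>> arm_command:
  motion: "0 0 0.4 0 0 0 10;0 0 0 0 0 0 10"

```text
time: 10.88
ee_pos: [0.5183, 0.0106, 0.1172]
tcp_rot: [-0.376, 0.927, -0.0, 0.0]
wrist_force: [0.7, -1.1, -0.9]
opening: 0.203
grasp_force: 59.3
```

>>> arm_command:
  motion: "0 0 0.3 0 0 0 10;0 0 0 0 0 0 10"

```text
time: 11.05
ee_pos: [0.5184, 0.0106, 0.1171]
tcp_rot: [-0.376, 0.927, -0.0, 0.0]
wrist_force: [-1.5, -0.3, 2.4]
opening: 0.199
grasp_force: 59.9
```

The collar is down with about 4 N. Now I screw clockwise, which is +z of the tool, first freely for 0.8 rad.

>>> arm_command:
  motion: "0 0 0 0 0 0.05 10;0 0 0 0 0 0.05 10;0 0 0 0 0 0.05 10;0 0 0 0 0 0.05 10"

```text
time: 11.38
ee_pos: [0.5185, 0.0106, 0.1172]
tcp_rot: [-0.28, 0.96, -0.0, 0.0]
wrist_force: [-0.9, 0.4, 3.4]
opening: 0.202
grasp_force: 59.7
```

```bash
python3 st.py
```

```text
11.3833 [0.5185 0.0106 0.1172] yaw -2.574 tilt [ 0.0005 -0.0001] F [-0.92  0.41  3.44] M [0.001 0.164 0.071] tau [  0.18 -49.87 -22.25   0.08  -0.23  -0.97] op 0.202 z-eff [-0.069  0.474  1.843 -0.     0.824 -2.208]
```

>>> arm_command:
  motion: "0 0 0 0 0 0.06 10;0 0 0 0 0 0.06 10;0 0 0 0 0 0.06 10;0 0 0 0 0 0.06 10;0 0 0 0 0 0.06 10;0 0 0 0 0 0.06 10;0 0 0 0 0 0.06 10;0 0 0 0 0 0.06 10;0 0 0 0 0 0.06 10;0 0 0 0 0 0 10"

```text
time: 12.22
ee_pos: [0.5186, 0.0105, 0.1171]
tcp_rot: [-0.014, 1.0, -0.0, 0.0]
wrist_force: [-0.2, -1.5, 2.0]
opening: 0.2
grasp_force: 59.7
```

```bash
python3 st.py
```

```text
12.2167 [0.5186 0.0105 0.1171] yaw -3.114 tilt [ 0.0007 -0.0003] F [-0.2  -1.55  2.01] M [-0.21   0.079  0.003] tau [ 6.300e-01 -4.982e+01 -2.176e+01  2.100e-01  4.000e-02  1.080e+00] op 0.2 z-eff [-0.069  0.474  1.843 -0.     0.824 -1.668]
```

>>> arm_command:
  motion: "0 0 0 0 0 0.05 10;0 0 0 0 0 0.05 10;0 0 0 0 0 0.05 10;0 0 0 0 0 0.04 10;0 0 0 0 0 0 10;0 0 0 0 0 0 10"

```text
time: 12.72
ee_pos: [0.5186, 0.0105, 0.1171]
tcp_rot: [0.079, 0.997, -0.0, 0.0]
wrist_force: [0.5, -2.9, 3.1]
opening: 0.2
grasp_force: 59.8
```

```bash
python3 st.py
```

```text
12.7167 [0.5186 0.0105 0.1171] yaw 2.984 tilt [ 0.0008 -0.0003] F [ 0.54 -2.9   3.15] M [-0.472 -0.033 -0.008] tau [  1.4  -49.2  -21.36   0.52   0.06   0.21] op 0.2 z-eff [-0.069  0.475  1.843 -0.     0.824 -1.483]
```

>>> arm_command:
  motion: "0 0 0 0 0 0.03 10;0 0 0 0 0 0.03 10;0 0 0 0 0 0 10;0 0 0 0 0 0 10"

```text
time: 13.05
ee_pos: [0.5186, 0.0105, 0.1171]
tcp_rot: [0.108, 0.994, -0.0, 0.0]
wrist_force: [-0.0, -3.8, 4.5]
opening: 0.203
grasp_force: 60.0
```

```bash
python3 st.py
```

```text
13.05 [0.5186 0.0105 0.1171] yaw 2.924 tilt [ 0.0007 -0.0003] F [-0.   -3.77  4.45] M [-0.624 -0.09  -0.016] tau [  1.92 -48.57 -20.93   0.72   0.09   0.13] op 0.203 z-eff [-0.069  0.475  1.843 -0.     0.824 -1.423]
```

A small sideways load is building (−3.8 N in y), so I relieve it slightly while continuing.

>>> arm_command:
  motion: "0 -0.3 0 0 0 0.03 10;0 0 0 0 0 0.03 10;0 0 0 0 0 0 10;0 0 0 0 0 0 10"

```text
time: 13.38
ee_pos: [0.5185, 0.0103, 0.1171]
tcp_rot: [0.138, 0.99, -0.0, 0.0]
wrist_force: [0.0, -3.0, 5.9]
opening: 0.196
grasp_force: 60.1
```

```bash
python3 st.py
```

```text
13.3833 [0.5185 0.0103 0.1171] yaw 2.864 tilt [ 0.0007 -0.0001] F [ 0.03 -3.04  5.9 ] M [-0.523 -0.007 -0.01 ] tau [  1.57 -48.32 -20.85   0.57   0.06   0.09] op 0.196 z-eff [-0.07   0.474  1.843 -0.     0.824 -1.363]
```

>>> arm_command:
  motion: "0 0 0 0 0 0.03 10;0 0 0 0 0 0.02 10;0 0 0 0 0 0 10;0 0 0 0 0 0 10"

```text
time: 13.72
ee_pos: [0.5185, 0.0103, 0.1171]
tcp_rot: [0.163, 0.987, -0.0, 0.0]
wrist_force: [-0.6, -2.7, 5.4]
opening: 0.199
grasp_force: 60.1
```

```bash
python3 st.py
```

```text
13.7167 [0.5185 0.0103 0.1171] yaw 2.814 tilt [ 0.0006 -0.0002] F [-0.56 -2.66  5.36] M [-0.589 -0.005 -0.038] tau [ 1.720e+00 -4.828e+01 -2.089e+01  6.500e-01  3.000e-02  7.000e-02] op 0.199 z-eff [-0.07   0.474  1.843 -0.     0.824 -1.313]
```

>>> arm_command:
  motion: "0 0 0 0 0 0.03 10;0 0 0 0 0 0.03 10;0 0 0 0 0 0 10;0 0 0 0 0 0 10"

```text
time: 14.05
ee_pos: [0.5185, 0.0102, 0.1171]
tcp_rot: [0.193, 0.981, -0.0, 0.0]
wrist_force: [1.2, -3.3, 5.5]
opening: 0.199
grasp_force: 60.1
```

```bash
python3 st.py
```

```text
14.05 [0.5185 0.0102 0.1171] yaw 2.754 tilt [ 0.0006 -0.0002] F [ 1.23 -3.25  5.53] M [-0.637  0.004 -0.02 ] tau [ 1.830e+00 -4.829e+01 -2.088e+01  6.900e-01  4.000e-02  9.000e-02] op 0.199 z-eff [-0.07   0.474  1.843 -0.     0.824 -1.253]
```

>>> arm_command:
  motion: "0 0 0 0 0 0.03 10;0 0 0 0 0 0.02 10;0 0 0 0 0 0 10;0 0 0 0 0 0 10"

```text
time: 14.38
ee_pos: [0.5183, 0.0101, 0.1171]
tcp_rot: [0.217, 0.976, -0.0, 0.0]
wrist_force: [-0.7, -4.7, 5.7]
opening: 0.196
grasp_force: 60.2
```

```bash
python3 st.py
```

```text
14.3833 [0.5183 0.0101 0.1171] yaw 2.704 tilt [ 0.0002 -0.0005] F [-0.68 -4.69  5.7 ] M [-0.915  0.203  0.058] tau [  2.43 -47.97 -21.15   1.    -0.22   0.1 ] op 0.196 z-eff [-7.000e-02  4.740e-01  1.843e+00 -1.000e-03  8.240e-01 -1.203e+00]
```

>>> arm_command:
  motion: "0 -0.3 0 0 0 0.03 10;0 0 0 0 0 0 10;0 0 0 0 0 0 10"

```text
time: 14.63
ee_pos: [0.5182, 0.0099, 0.1171]
tcp_rot: [0.232, 0.973, -0.0, 0.0]
wrist_force: [-1.0, -3.8, 6.6]
opening: 0.197
grasp_force: 60.2
```

```bash
python3 st.py; sleep .1; python3 st.py
```

```text
14.6333 [0.5182 0.0099 0.1171] yaw 2.674 tilt [ 0.0002 -0.0004] F [-1.   -3.84  6.57] M [-0.787  0.169  0.071] tau [  2.17 -48.01 -21.14   0.92  -0.2    0.14] op 0.197 z-eff [-7.100e-02  4.740e-01  1.843e+00 -1.000e-03  8.240e-01 -1.174e+00]
14.6333 [0.5182 0.0099 0.1171] yaw 2.674 tilt [ 0.0002 -0.0004] F [-1.   -3.84  6.57] M [-0.787  0.169  0.071] tau [  2.17 -48.01 -21.14   0.92  -0.2    0.14] op 0.197 z-eff [-7.100e-02  4.740e-01  1.843e+00 -1.000e-03  8.240e-01 -1.174e+00]
```

>>> arm_command:
  motion: "0 0 0 0 0 0.03 10;0 0 0 0 0 0 10;0 0 0 0 0 0 10"

```text
time: 14.88
ee_pos: [0.5182, 0.0099, 0.1171]
tcp_rot: [0.246, 0.969, -0.0, 0.0]
wrist_force: [-1.4, -3.4, 7.1]
opening: 0.201
grasp_force: 60.2
```

```bash
python3 st.py
```

```text
14.8833 [0.5182 0.0099 0.1171] yaw 2.644 tilt [ 0.0002 -0.0003] F [-1.42 -3.38  7.09] M [-0.732  0.219  0.033] tau [  1.84 -47.96 -21.21   0.85  -0.25   0.19] op 0.201 z-eff [-0.071  0.474  1.843 -0.     0.824 -1.144]
```

>>> arm_command:
  motion: "0 0 0 0 0 0.02 10;0 0 0 0 0 0 10;0 0 0 0 0 0 10"

```text
time: 15.13
ee_pos: [0.5182, 0.01, 0.1171]
tcp_rot: [0.256, 0.967, -0.0, 0.0]
wrist_force: [-1.4, -3.2, 5.6]
opening: 0.202
grasp_force: 60.2
```

```bash
python3 st.py
```

```text
15.1333 [0.5182 0.01   0.1171] yaw 2.624 tilt [ 0.0001 -0.0002] F [-1.41 -3.25  5.6 ] M [-0.503  0.172  0.099] tau [  1.41 -48.   -21.19   0.7   -0.23   0.18] op 0.202 z-eff [-0.07   0.474  1.843 -0.     0.824 -1.124]
```

>>> arm_command:
  motion: "0 0 0 0 0 0.03 10;0 0 0 0 0 0 10;0 0 0 0 0 0 10"

```text
time: 15.38
ee_pos: [0.5182, 0.01, 0.1171]
tcp_rot: [0.27, 0.963, -0.0, 0.0]
wrist_force: [-0.9, -2.0, 5.9]
opening: 0.2
grasp_force: 60.2
```

```bash
python3 st.py
```

```text
15.3833 [0.5182 0.01   0.1171] yaw 2.595 tilt [ 0.0002 -0.0002] F [-0.93 -2.01  5.92] M [-0.49   0.225  0.126] tau [  1.24 -48.02 -21.18   0.66  -0.21   0.25] op 0.2 z-eff [-0.07   0.474  1.843 -0.     0.824 -1.094]
```

The torque is up about 0.15 N m over its running level and climbing steadily, so it is snug at 1.32 rad. Now I draw straight up slowly.

>>> arm_command:
  motion: "0 0 -0.5 0 0 0 10;0 0 -0.5 0 0 0 10;0 0 -1 0 0 0 10;0 0 -1 0 0 0 10;0 0 -1 0 0 0 10;0 0 0 0 0 0 10"

```text
time: 15.88
ee_pos: [0.5178, 0.01, 0.1206]
tcp_rot: [0.271, 0.962, -0.0, -0.0]
wrist_force: [1.8, -4.7, -8.8]
opening: 0.198
grasp_force: 59.0
```

```bash
python3 st.py
```

```text
15.8833 [0.5178 0.01   0.1206] yaw 2.592 tilt [-0.001  -0.0001] F [ 1.78 -4.7  -8.8 ] M [-0.822 -0.246  0.199] tau [  1.91 -54.88 -24.31   1.     0.43   0.16] op 0.198 z-eff [-0.07   0.468  1.842 -0.     0.833 -1.092]
```

>>> arm_command:
  motion: "-0.2 -0.3 -2 0 0 0 10;0 0 -2 0 0 0 10;0 0 -2 0 0 0 10;0 0 -2 0 0 0 10;0 0 0 0 0 0 10"

```text
time: 16.3
ee_pos: [0.5181, 0.0098, 0.1295]
tcp_rot: [0.271, 0.962, 0.0, 0.0]
wrist_force: [-1.8, -2.1, -4.2]
opening: 0.197
grasp_force: 59.9
```

```bash
python3 st.py
```

```text
16.3 [0.5181 0.0098 0.1295] yaw 2.592 tilt [0.0001 0.0001] F [-1.79 -2.08 -4.23] M [-0.436  0.265  0.149] tau [  0.97 -52.31 -24.62   0.6   -0.25   0.14] op 0.197 z-eff [-0.071  0.454  1.837  0.     0.851 -1.092]
```

>>> arm_command:
  motion: "-0.1 -0.2 -3 0 0 0 10;0 0 -3 0 0 0 10;0 0 -3 0 0 0 10;0 0 -3 0 0 0 10;0 0 -3 0 0 0 10;0 0 -3 0 0 0 10"

```text
time: 16.8
ee_pos: [0.5181, 0.0096, 0.1474]
tcp_rot: [0.271, 0.962, 0.0, 0.0]
wrist_force: [0.4, -1.1, -7.7]
opening: 0.203
grasp_force: 59.3
```

```bash
python3 st.py
```

```text
16.8 [0.5181 0.0096 0.1474] yaw 2.592 tilt [0.0001 0.0001] F [ 0.36 -1.08 -7.7 ] M [-0.133  0.034  0.118] tau [  0.18 -53.16 -26.24   0.22  -0.12   0.11] op 0.203 z-eff [-0.071  0.426  1.825  0.     0.89  -1.093]
```

>>> arm_command:
  motion: "0 0 -4 0 0 0 10;0 0 -5 0 0 0 10;0 0 -6 0 0 0 10;0 0 -6 0 0 0 10;0 0 -6 0 0 0 10;0 0 -6 0 0 0 10;0 0 -5 0 0 0 10;0 0 0 0 0 0 10;0 0 0 0 0 0 10;0 0 0 0 0 0 10"

```text
time: 17.63
ee_pos: [0.5179, 0.0095, 0.1847]
tcp_rot: [0.271, 0.962, -0.0, -0.0]
wrist_force: [0.2, -1.1, -5.8]
opening: 0.202
grasp_force: 59.8
```

```bash
python3 st.py; python3 - <<'E'
from h import *
b=optics.read_camera("side");e=optics.read_camera("scene");cv2.imwrite("pics/sd5.png",b);cv2.imwrite("pics/sc5.png",e)
cv2.imwrite("pics/c5.png",np.hstack([cv2.resize(b[120:240,230:390],(400,300),interpolation=3),cv2.resize(e[140:260,270:430],(400,300),interpolation=3)]))
# tray inner-floor centre from masks: outline of rim z=.022
for n in ("scene","side"):
    for d in spotter.silhouettes(n,"tray")[:1]:
        m=d["mask"].astype(np.uint8);h=cv2.convexHull(cv2.findNonZero(m))[:,0].astype(float)
        g=np.array([ray(n,u,v,.022)[:2] for u,v in h],np.float32);print(n,d["confidence"],cv2.minAreaRect(g))
E
```

```text
17.6333 [0.5179 0.0095 0.1847] yaw 2.592 tilt [-0.0004  0.    ] F [ 0.18 -1.12 -5.78] M [ 0.001 -0.017 -0.023] tau [ 1.000e-02 -5.179e+01 -2.798e+01 -0.000e+00 -0.000e+00  0.000e+00] op 0.202 z-eff [-0.071  0.372  1.797 -0.     0.973 -1.093]
scene 0.68 ((0.5041654109954834, 0.2523380219936371), (0.12323736399412155, 0.11355044692754745), 13.313785552978516)
side 0.9 ((0.49220436811447144, 0.24356183409690857), (0.1352650672197342, 0.1341203898191452), 15.709431648254395)
```

View pics/c5.png

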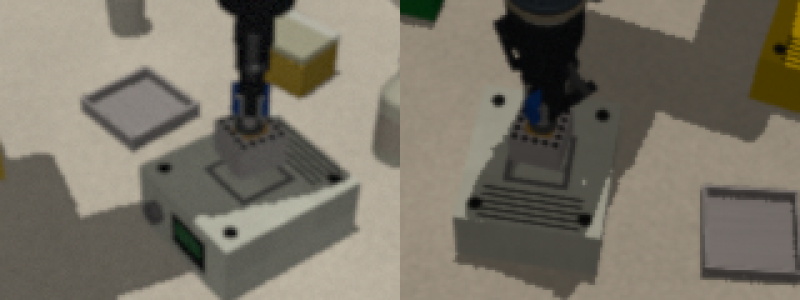

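The block hangs on the lifter, clear above the well, upright. I take the tray centre from the first wrist picture, where its rim corners are near (447,42), (501,129) and (604,61).

```bash
python3 - <<'E'
from h import *
z=np.load("w1.npz");c=(z["K"],z["T"])
p=[ray("w",u,v,.022,c)[:2] for u,v in ((447,42),(501,129),(604,61))]
print(p,(p[0]+p[2])/2,np.linalg.norm(p[0]-p[1]),np.linalg.norm(p[1]-p[2]))
for t in ((.502,.248),(.502,.255)): print(proj("scene",(*t,.022)),proj("side",(*t,.022)))
E
```

```text
[array([0.45742976, 0.18156357]), array([0.55831343, 0.20912092]), array([0.53333421, 0.31858165])] [0.49538199 0.25007261] 0.10457974555644392 0.11227471708982781
[408.99230529 231.20331036] [287.20566647 159.85741481]
[411.44923248 231.87763358] [286.29964283 158.66639271]
```

>>> arm_command:
  motion: "5 7 0 0 0 0 10;10 14 0 0 0 0 10;14 19 0 0 0 0 10;16 21 0 0 0 0 10;16 21 0 0 0 0 10;16 21 0 0 0 0 10;16 21 0 0 0 0 10;16 21 0 0 0 0 10;14 19 0 0 0 0 10;10 14 0 0 0 0 10"

```text
time: 18.67
ee_pos: [0.497, 0.2332, 0.1848]
tcp_rot: [0.271, 0.963, 0.0, -0.0]
wrist_force: [-0.4, 0.1, -5.6]
opening: 0.201
grasp_force: 59.7
```

>>> arm_command:
  motion: "7 10 0 0 0 0 10;3 5 0 0 0 0 10;0 0 0 0 0 0 10;0 0 0 0 0 0 10;0 0 0 0 0 0 10"

```text
time: 19.08
ee_pos: [0.4971, 0.2479, 0.1848]
tcp_rot: [0.272, 0.962, -0.0, -0.0]
wrist_force: [0.6, -0.2, -5.4]
opening: 0.201
grasp_force: 59.7
```

```bash
python3 st.py; python3 - <<'E'
from h import *
c=cal("wrist");a=optics.read_camera("wrist");s=arm.get_state();b=optics.read_camera("side");e=optics.read_camera("scene")
t=s["ee_pos"].copy()
for im,n in ((a,"wrist"),(b,"side"),(e,"scene")):
    q=[proj(n,[t[0],t[1],.022],c if n=="wrist" else None)]
    print(n,q)
    cv2.circle(im,tuple(int(v) for v in q[0]),2,(0,0,255),-1)
P=[proj(n,[t[0],t[1],.06]) for n in("side","scene")]
f=lambda im,p:cv2.resize(im[int(p[1]-45):int(p[1]+45),int(p[0]-60):int(p[0]+60)],(400,300),interpolation=3)
cv2.imwrite("pics/c6.png",np.vstack([np.hstack([f(b,P[0]),f(e,P[1])]),np.hstack([cv2.resize(a,(480,300)),np.zeros((300,320,3),np.uint8)])]))
E
```

```text
19.0833 [0.4971 0.2479 0.1848] yaw 2.591 tilt [-0.0002 -0.0003] F [ 0.65 -0.2  -5.42] M [ 0.027 -0.002  0.021] tau [ 6.400e-01 -5.567e+01 -2.858e+01  2.000e-02 -0.000e+00  0.000e+00] op 0.201 z-eff [ 0.379  0.434  1.699 -0.     1.008 -0.641]
wrist [array([312.65823654, 186.57819804])]
side [array([285.83106984, 160.2866516 ])]
scene [array([409.3286488 , 229.77910288])]
```

View pics/c6.png

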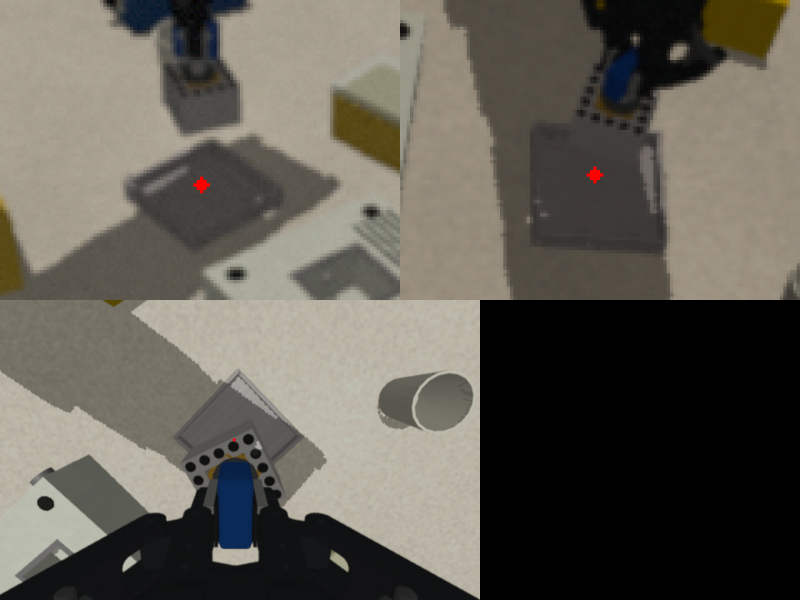

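The block is above the tray, with the marker within a few mm of the rim's centre. I lower it.

>>> arm_command:
  motion: "0 0 8 0 0 0 10;0 0 14 0 0 0 10;0 0 18 0 0 0 10;0 0 18 0 0 0 10;0 0 14 0 0 0 10;0 0 9 0 0 0 10;0 0 5 0 0 0 10;0 0 3 0 0 0 10;0 0 0 0 0 0 10;0 0 0 0 0 0 10"

```text
time: 20.07
ee_pos: [0.4974, 0.2489, 0.0964]
tcp_rot: [0.271, 0.962, 0.0, 0.0]
wrist_force: [-0.4, -1.0, -5.0]
opening: 0.203
grasp_force: 59.7
```

>>> arm_command:
  motion: "0 0 1.5 0 0 0 10;0 0 1.5 0 0 0 10;0 0 1.5 0 0 0 10;0 0 1 0 0 0 10;0 0 1 0 0 0 10;0 0 0 0 0 0 10"

```text
time: 20.57
ee_pos: [0.4969, 0.2487, 0.0892]
tcp_rot: [0.271, 0.962, -0.0, -0.0]
wrist_force: [-0.7, 0.2, -4.8]
opening: 0.2
grasp_force: 59.7
```

>>> arm_command:
  motion: "0 0 1 0 0 0 10;0 0 1 0 0 0 10;0 0 0 0 0 0 10"

```text
time: 20.82
ee_pos: [0.4969, 0.2487, 0.0872]
tcp_rot: [0.271, 0.962, -0.0, -0.0]
wrist_force: [-0.2, -0.2, -4.7]
opening: 0.197
grasp_force: 59.7
```

>>> arm_command:
  motion: "0 0 0.7 0 0 0 10;0 0 0.7 0 0 0 10;0 0 0 0 0 0 10"

```text
time: 21.07
ee_pos: [0.497, 0.2488, 0.0859]
tcp_rot: [0.271, 0.962, -0.0, -0.0]
wrist_force: [-0.0, 0.6, -4.9]
opening: 0.199
grasp_force: 59.7
```

>>> arm_command:
  motion: "0 0 0.5 0 0 0 10;0 0 0.5 0 0 0 10;0 0 0 0 0 0 10"

```text
time: 21.32
ee_pos: [0.497, 0.2488, 0.085]
tcp_rot: [0.271, 0.962, 0.0, 0.0]
wrist_force: [0.2, -0.3, -4.3]
opening: 0.203
grasp_force: 59.7
```

>>> arm_command:
  motion: "0 0 0.4 0 0 0 10;0 0 0 0 0 0 10"

```text
time: 21.48
ee_pos: [0.4971, 0.2488, 0.0847]
tcp_rot: [0.271, 0.962, 0.0, 0.0]
wrist_force: [0.9, -0.1, -3.0]
opening: 0.201
grasp_force: 60.0
```

Contact begins at z=0.0847, so I press down very lightly.

>>> arm_command:
  motion: "0 0 0.3 0 0 0 10;0 0 0 0 0 0 10;0 0 0 0 0 0 10"

```text
time: 21.73
ee_pos: [0.4972, 0.2488, 0.0845]
tcp_rot: [0.271, 0.962, 0.0, 0.0]
wrist_force: [-0.3, 0.1, -1.1]
opening: 0.204
grasp_force: 60.0
```

>>> arm_command:
  motion: "0 0 0.3 0 0 0 10;0 0 0 0 0 0 10;0 0 0 0 0 0 10"

```text
time: 21.98
ee_pos: [0.4972, 0.2488, 0.0842]
tcp_rot: [0.271, 0.962, 0.0, 0.0]
wrist_force: [-0.2, 0.1, 0.1]
opening: 0.203
grasp_force: 60.7
```

```bash
python3 st.py
```

```text
21.9833 [0.4972 0.2488 0.0842] yaw 2.592 tilt [0.0004 0.0002] F [-0.2   0.11  0.13] M [ 0.001 -0.014 -0.002] tau [ 8.000e-02 -5.601e+01 -2.184e+01  2.000e-02  1.000e-02 -0.000e+00] op 0.203 z-eff [ 0.38   0.582  1.758 -0.     0.801 -0.641]
```

It is seated. I open and retreat straight up.

>>> arm_command:
  motion: "0 0 0 0 0 0 19;0 0 0 0 0 0 22;0 0 0 0 0 0 26;0 0 0 0 0 0 32;0 0 0 0 0 0 40;0 0 0 0 0 0 45;0 0 0 0 0 0 45"

```text
time: 22.57
ee_pos: [0.497, 0.2488, 0.084]
tcp_rot: [0.271, 0.962, -0.0, -0.0]
wrist_force: [0.2, 0.3, 0.4]
opening: 0.527
grasp_force: 0.0
```

>>> arm_command:
  motion: "0 0 -5 0 0 0 45;0 0 -15 0 0 0 45;0 0 -25 0 0 0 45;0 0 -30 0 0 0 45;0 0 -30 0 0 0 45;0 0 -15 0 0 0 45;0 0 0 0 0 0 45;0 0 0 0 0 0 45"

```text
time: 23.23
ee_pos: [0.4972, 0.2488, 0.2047]
tcp_rot: [0.271, 0.962, 0.0, 0.001]
wrist_force: [0.0, 0.2, -1.3]
opening: 0.528
grasp_force: 0.0
```

```bash
python3 st.py; python3 - <<'E'
from h import *
a=optics.read_camera("wrist");b=optics.read_camera("side");e=optics.read_camera("scene");t=[.497,.249,.03]
f=lambda im,n:cv2.resize(im[int(proj(n,t)[1]-36):int(proj(n,t)[1]+36),int(proj(n,t)[0]-48):int(proj(n,t)[0]+48)],(400,300),interpolation=3)
cv2.imwrite("pics/c7.png",np.vstack([np.hstack([f(b,"side"),f(e,"scene")]),np.hstack([cv2.resize(a,(480,300)),np.zeros((300,320,3),np.uint8)])]))
E
```

```text
23.2333 [0.4972 0.2488 0.2047] yaw 2.592 tilt [0.0015 0.0006] F [ 0.    0.15 -1.34] M [-0.004  0.019  0.042] tau [ 3.000e-02 -5.503e+01 -2.915e+01  0.000e+00  1.500e-01  0.000e+00] op 0.528 z-eff [ 0.38   0.41   1.682 -0.     1.049 -0.641]
```

View pics/c7.png

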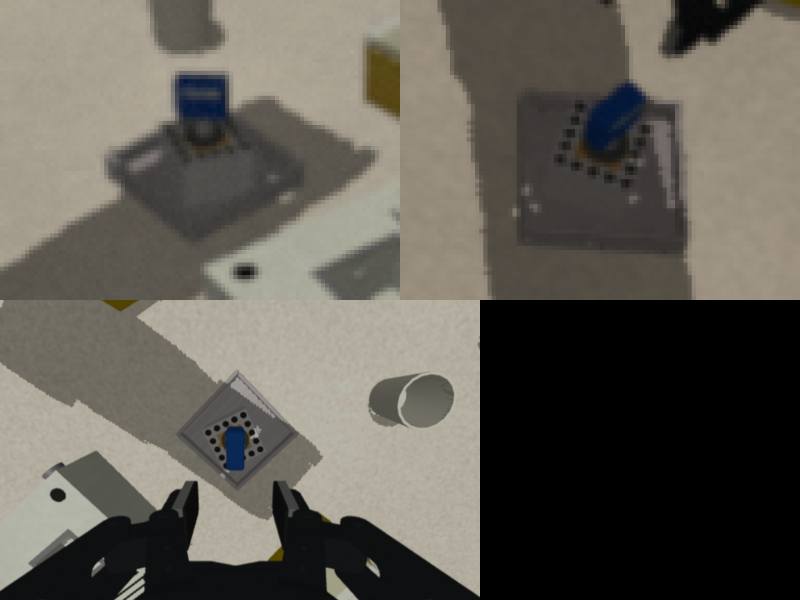

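The block stands flat and central in the tray, the lifter is upright in it with its collar down, and the gripper is well clear. I hand it in.

```bash
python3 -c "
from plant import job; print(job.job_done())"
```

```text
the job is handed in; nothing more can be done
None
```

The job is handed in at about 23 s: the lifter is screwed snug into the block, and the block is drawn out and standing flat near the centre of the cooling tray, with the lifter upright in it and nothing held; no verdict was returned.

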